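# Pick a set of seat rings off a sprung magazine with a barbed carrying pin

### The arm

A 6-joint arm with a two-finger parallel gripper is mounted at the origin on the work surface. World frame = base frame: x ahead of the robot, y to its left, z up, the work surface at z = 0. Lengths are in m, angles in rad, forces in N, time in s.
With the tool pointing down it reaches from about 0.225 to 0.875 m from the base axis. Payload 3.4 kg.
Tool frame: the origin (TCP) lies midway between the tips of the shut fingers; the grasp point (between the pads) lies 19 mm behind it (manip.pinch_z is the distance from the TCP to the grasp point, in m); z points along the fingers, y is the line along which they close (so a half turn about z gives the same grasp; the last joint's range is limited). The gripper opens to 85 mm and grips with 20 to 120 N. Pads are 22 mm wide; open, the fingers measure 114 mm over their backs; the gripper's body (76 mm by 85 mm) begins 54 mm behind the grasp point. The pads swing forward as they close: fully open they stand 13 mm farther back than shut.
Start: joints at [-1.274, 0.276, 1.505, -0, 1.361, -0.121], TCP at [0.233, -0.526, 0.194] pointing down, gripper open.
Joint ranges: [-2.89, 2.89], [-0.75, 2.08], [0.22, 2.7], [-1.18, 4.32], [0.11, 2.71], [-2.7, 2.7]. Speed limits (rad/s): [2.57, 2.57, 3.14, 3.14, 3.14, 3.14].

### API

Orientations are given as a unit quaternion [w, x, y, z].
In Python, from rig import manip gives the robot as it stands.
- The arm moves only by the tool carry_out, never from a script. Its arguments are lists of equal length, an entry for each row: "delta_pos": the shift along the tool's x, y, z scaled (see below), a list of three; "turn": the turn, a rotation vector about the tool's x, y, z scaled (see below), a list of three; "claw": the closure, from -1 (fully open) to 1 (shut). A call has 1 to 12 rows; each row is the pose to reach, as a shift and turn from the pose commanded when the call began, along the tool's axes at that moment; what a row does not reach only later rows make up. The controller multiplies each number of a shift by 400 mm and each number of a turn by 30 degrees. A row lasts 1/10 s, in which the tool goes at most 50 mm and 8.59 degrees, less where a joint would pass 70% of its speed; a pose out of reach is approached as far as the arm can. A call with a number of a shift or a turn outside -1 to 1 is refused whole. A call with a gripper value outside its range is refused whole. The fingers move at their own pace and stop on an object; "force" is the grip in N (left out, the last holds). Time passes only in rows, so rows that repeat a pose let the fingers close. It gives the time, the measured TCP pose, the force, the opening and the grip force at its end, in the units of the state.
- manip.get_state(): the state, without advancing time (a new reading comes with each control period).
- manip.get_image(name): name is "side" or "top" or "wrist"; returns a dict with "image" (480x640x3 uint8, red, green, blue), "z_map" (480x640 float32, m along the optical axis (not along the pixel's ray), 0 where there is no reading), "fx", "fy", "cx", "cy" (pixels), "k1" (the pictures are not rectified: a ray, as slopes to the right and down, at radius r is drawn at 1 + k1 r^2 times it, then the intrinsics apply), "world_to_cam" (4x4, takes a point from world to camera coordinates). Camera axes: x right, y down, z forward; pixel columns grow to the right and rows downward; lengths in m; the calibration is good to about 2 mm. A picture is of the moment at which its call begins.
- manip.sign_off(): hands the job in; it is judged then, once.
Trained networks look in the newest picture that a camera, given by its name, has taken for a name from the list of things; names that differ only in an ending like _2 or _b are one class to them, and where a whole thing is asked for, a point or a joint stands for the part that bears it (a point fixed in the world has none). Each returns a list of dicts, best first, with "score" (0 to 1); they miss things now and then, are a little off and sometimes report something else, mostly with a low value. They report only what shows in the picture. A call takes as long as a camera call. They do not tell look-alikes from the thing itself.
- manip.spot_in(camera, query): "point" ([x, y, z] in m, in world coordinates, good to about 4 mm: the middle of the surface that is visible of it).
- manip.place_of(camera, query): "point" ([x, y, z] in m, in world coordinates, good to about 4 mm: a listed point, or the origin of a listed thing).
The state is a dict: "clock": time; "qpos": joint angles; "qd": joint speeds; "effort": joint torques, N m; "position": TCP position; "ee_rot": TCP orientation; "contact_force": force on the tool from outside, world axes, zero at the start; "moment": the same for the moment, N m; "width": finger opening in m; "gripper_force": force on a finger pad.
Only numpy, scipy, OpenCV 4.12 (cv2) and the standard library are available. Lean on these libraries where they do the work, as an engineer would, in place of code of your own. Each camera call takes 0.05 s, during which the arm holds its last target. There are 200 camera calls.

### The job

Take the red-handled carrying pin from its holder and push it down through the four brass rings in the sprung magazine until its collar sits on the top ring and both spring catches have snapped out under the bottom one, without pressing the stack hard. Lift all four rings off together on the pin and hang it, rings and all, in the fork of the hanger, its flange resting on the fork, and let go. Leave the other things on the bench where they are.

Things in the scene. Friction and masses are not known exactly. Their poses are not given: they have to be found in the camera images.
- pin: Steel carrying pin (the skewer), 160 g, upright in its holder. Origin: on its axis at the underside of the stop collar, the face that lands on the top ring; z up along the axis. Collar 28 mm diameter, z 0 to 5 mm; neck 12 mm diameter, z 5 to 25 (the fork takes it here); hang flange 38 mm diameter, z 25 to 30; handle z 30 to 80 mm. Shank below: 12 mm diameter to z -57 mm, then a cone to the tip.
- handle (a point): Middle of the pin's round red handle, 22 mm diameter and 50 mm long: 55 mm above the pin's origin on its axis. Grip it here, any way round.
- pin_tip (a point): The pin's lower end, 4 mm across, 67 mm below its origin. The 10 mm cone above it leads into a bore that is a few mm off.
- catch_ends (a point): On the pin's axis, 34 mm below its origin, level with the upper ends of its two spring catches: barbs hinged near the tip that spread upward and outward, 26 mm across. In a bore they fold in and drag, at first up to 6, then 2 to 4 N, from when the origin is 48 mm above the stack until they come out below the bottom ring and snap out (force drops). They do not let a ring back off.
- holder: Holder of the pin: grey round foot 84 mm across, aluminium tube 44 mm outside, 32 mm bore, rim 108 mm above the bench. The pin's hang flange rests on the rim (pin origin 83 mm above the bench, 2 mm of side play). Fixed; origin at the centre of the underside, z up. The pin comes straight up out of it, 95 mm and more.
- magazine: Sprung ring magazine: blue square foot 85 mm, canister 57 mm diameter and 46 mm high, four 5 mm guide rods round the stack up to 93 mm above the bench (2 mm of side play for the rings). Empty below the stack: room 46 mm deep for the pin's tip. Fixed; origin at the centre of the underside, on the stack's axis, z up.
- lift_plate: Black sprung plate, 42 mm diameter with a 33 mm hole, that carries the stack; origin on its top face, 56 mm above the bench at rest (stack top at 88). Preloaded 3.3 N upward, the rings weigh 2.7 N; beyond that it sinks 1 mm per 0.9 N and is on a hard stop after 3.2 mm. So the stack yields under the catches' drag. Never more than 14 N in all on the plate.
- ring1: Brass seat ring, one of four alike, lying flat in the stack: 40 mm outside diameter, 15 mm bore, 8 mm thick, about 70 g. Origin at the centre of its underside (the side that was down at the start), z up through the bore. The top one.
- ring2: Brass seat ring, one of four alike, lying flat in the stack: 40 mm outside diameter, 15 mm bore, 8 mm thick, about 70 g. Origin at the centre of its underside (the side that was down at the start), z up through the bore. Second from the top.
- ring3: Brass seat ring, one of four alike, lying flat in the stack: 40 mm outside diameter, 15 mm bore, 8 mm thick, about 70 g. Origin at the centre of its underside (the side that was down at the start), z up through the bore. Third from the top.
- ring4: Brass seat ring, one of four alike, lying flat in the stack: 40 mm outside diameter, 15 mm bore, 8 mm thick, about 70 g. Origin at the centre of its underside (the side that was down at the start), z up through the bore. The bottom one, on the lift plate.
- hanger: Aluminium fork on a post, fixed. Origin at the underside below the seat, z up; the open mouth points along its own -x, the post (to 110 mm high) stands 30 mm behind the seat on +x. Fork plate 6 mm thick, top 115 mm above the bench; slot 18 mm wide, closed 9 mm behind the seat; on the prong ends, 21 to 27 mm ahead of the seat, bumps 4 mm high (to 119 mm) keep the flange in.
- seat (a point): The hanger's seat, on the fork's top face: the pin's axis stands here when it hangs; the flange's underside lies on this face, so the pin's origin is then 25 mm below this point.
- wrench: Loose combination wrench on the bench, 160 mm long; leave it alone. Origin at its underside.
- fitting: Loose hexagonal brass fitting, 24 mm across, 28 mm high; leave it alone. Origin at its underside.
- socket: Loose steel socket, 24 mm diameter, 28 mm high; leave it alone. Origin at its underside.
- flange_ring: Loose steel ring, 52 mm diameter, 8 mm high (not one of the set); leave it alone. Origin at its underside.
- transmitter: Loose blue pressure transmitter, about 50 mm wide and 76 mm high; leave it alone. Origin at its underside.
- leak_fluid: Loose yellow bottle, 50 mm diameter, 130 mm high; leave it alone. Origin at its underside.
- valve_block: Loose steel valve block with a black coil, 60 x 50 mm, 70 mm high; leave it alone. Origin at its underside.
There are look-alikes about, which are no part of the job. What is shaped like the magazine but orange is not meant.

How it is judged:
On the way, in this order (a step that is already met when the one before it is completed fails the run):
1. in the magazine, the pin is pushed home through all four rings: its collar on the top ring, both catches out under the bottom ring (z of ring1 in the frame of pin between -0.036 and -0.006 m and x of ring1 in the frame of pin between -0.005 and 0.005 m and y of ring1 in the frame of pin between -0.005 and 0.005 m and angle between the z axis of each of ring1, ring2, ring3, ring4 and the z axis of pin, either way round below 0.2 rad and z of ring2 in the frame of pin between -0.036 and -0.006 m and x of ring2 in the frame of pin between -0.005 and 0.005 m and y of ring2 in the frame of pin between -0.005 and 0.005 m and z of ring3 in the frame of pin between -0.036 and -0.006 m and x of ring3 in the frame of pin between -0.005 and 0.005 m and y of ring3 in the frame of pin between -0.005 and 0.005 m and z of ring4 in the frame of pin between -0.036 and -0.006 m and x of ring4 in the frame of pin between -0.005 and 0.005 m and y of ring4 in the frame of pin between -0.005 and 0.005 m and z of ring1 in the frame of pin above -0.0095 m and horizontal distance between ring4 and magazine below 0.006 m and height (world z) of ring4 below 0.06 m), for 0.1 s.
2. all four rings are lifted clear above the magazine's rods on the pin (z of ring1 in the frame of pin between -0.036 and -0.006 m and x of ring1 in the frame of pin between -0.005 and 0.005 m and y of ring1 in the frame of pin between -0.005 and 0.005 m and angle between the z axis of each of ring1, ring2, ring3, ring4 and the z axis of pin, either way round below 0.2 rad and z of ring2 in the frame of pin between -0.036 and -0.006 m and x of ring2 in the frame of pin between -0.005 and 0.005 m and y of ring2 in the frame of pin between -0.005 and 0.005 m and z of ring3 in the frame of pin between -0.036 and -0.006 m and x of ring3 in the frame of pin between -0.005 and 0.005 m and y of ring3 in the frame of pin between -0.005 and 0.005 m and z of ring4 in the frame of pin between -0.036 and -0.006 m and x of ring4 in the frame of pin between -0.005 and 0.005 m and y of ring4 in the frame of pin between -0.005 and 0.005 m and height (world z) of ring4 above 0.096 m), for 0.1 s.
At the end, for the whole second after the job is handed in: The pin hangs at rest in the fork, axis within 8 mm of the seat, flange down on the fork (origin 22 to 29 mm below the seat), upright within 0.12 rad, all four rings on its shank between collar and catches (undersides at most 36 mm below its origin), and the robot has let go (z of ring1 in the frame of pin between -0.036 and -0.006 m and x of ring1 in the frame of pin between -0.005 and 0.005 m and y of ring1 in the frame of pin between -0.005 and 0.005 m and angle between the z axis of each of ring1, ring2, ring3, ring4 and the z axis of pin, either way round below 0.2 rad and z of ring2 in the frame of pin between -0.036 and -0.006 m and x of ring2 in the frame of pin between -0.005 and 0.005 m and y of ring2 in the frame of pin between -0.005 and 0.005 m and z of ring3 in the frame of pin between -0.036 and -0.006 m and x of ring3 in the frame of pin between -0.005 and 0.005 m and y of ring3 in the frame of pin between -0.005 and 0.005 m and z of ring4 in the frame of pin between -0.036 and -0.006 m and x of ring4 in the frame of pin between -0.005 and 0.005 m and y of ring4 in the frame of pin between -0.005 and 0.005 m and horizontal distance between pin and seat below 0.008 m and z of pin in the frame of seat between -0.029 and -0.022 m and angle between pin's own z axis and vertical below 0.12 rad and linear speed of pin below 0.03 m/s and linear speed of ring4 below 0.05 m/s and contact force between pin and hanger above 1 N); the robot touches nothing.
It fails at once if the stack was pressed onto the lift plate with more than 14 N (contact force between ring4 and lift_plate above 14 N).
It fails at once if one of the other things on the bench was moved by more than 15 mm (distance of any of wrench, fitting, socket, flange_ring, transmitter, leak_fluid, valve_block from where it was at the start of the episode above 0.015 m).
It also fails if it takes over 64 s, if anything falls off the work surface, if the arm or the gripper's body presses on something with over 40 N, if the wrist force passes 120 N, or if a joint passes its speed limit or range.

## Working session

There is one attempt and no reset: what is moved stays moved. The work goes in short steps, Python scripts to look and compute and a tool call to move; the robot and the scene stay as the last step left them, time stands still between calls to the robot, and variables do not carry over. Pictures are saved under pics/ and viewed, at most 10 in all, crops included, and the job is handed in when it is done.

Besides the shell and the picture viewer there is one more tool, called after "Emit:" by a JSON object that holds its "op" and its "data". carry_out: Moves the arm, as the interface text tells. Shifts and turns lie within -1 to 1; 1 stands for 400 mm of shift or 30 degrees of turn. Its arguments: {"type":"object","properties":{"delta_pos":{"type":"array","items":{"type":"array","items":{"type":"number","minimum":-1,"maximum":1}}},"turn":{"type":"array","items":{"type":"array","items":{"type":"number","minimum":-1,"maximum":1}}},"claw":{"type":"array","items":{"type":"number"}},"force":{"type":"number"}},"required":["delta_pos","turn","claw"]}

```bash
mkdir -p pics; ls
cat > h.py <<'E'
import numpy as np, cv2
from rig import manip
def grab(n,save=None):
    d=manip.get_image(n)
    if save: cv2.imwrite('pics/'+save,d['image'][:,:,::-1])
    return d
def pix(d,u,v):
    """pixel arrays -> undistorted slopes"""
    a=(np.asarray(u,float)-d['cx'])/d['fx'];b=(np.asarray(v,float)-d['cy'])/d['fy']
    x,y=a.copy(),b.copy()
    for _ in range(10):
        s=1+d['k1']*(x*x+y*y);x,y=a/s,b/s
    return x,y
def cloud(d):
    v,u=np.mgrid[:480,:640];x,y=pix(d,u,v);z=d['z_map']
    P=np.stack([x*z,y*z,z],-1);T=np.linalg.inv(d['world_to_cam'])
    W=P@T[:3,:3].T+T[:3,3];W[z<=0]=np.nan
    return W
def proj(d,p):
    c=d['world_to_cam']@np.append(p,1);x,y=c[:2]/c[2];s=1+d['k1']*(x*x+y*y)
    return d['fx']*x*s+d['cx'],d['fy']*y*s+d['cy']
E
python3 - <<'E'
from h import *
for n in ('top','side'):
    d=grab(n,n+'1.png')
    for q in ('pin','handle','holder','magazine','lift_plate','ring1','hanger','seat'):
        for r in manip.place_of(n,q)[:3]:
            print(n,q,np.round(r['point'],3),round(r['score'],2),np.round(proj(d,r['point'])))
s=manip.get_state();print(s['clock'],s['position'],s['ee_rot'],s['contact_force'],s['width'])
E
```

```text
pics
top pin [ 0.538 -0.22   0.085] 0.96 [466. 261.]
top handle [ 0.537 -0.221  0.137] 0.64 [476. 255.]
top holder [ 0.539 -0.22  -0.001] 0.57 [454. 270.]
top holder [0.712 0.046 0.   ] 0.48 [305. 176.]
top holder [0.58  0.26  0.059] 0.21 [176. 239.]
top magazine [ 0.446  0.282 -0.004] 0.74 [168. 322.]
top magazine [0.586 0.265 0.002] 0.64 [181. 243.]
top lift_plate [0.579 0.259 0.058] 0.45 [177. 240.]
top lift_plate [0.441 0.286 0.061] 0.45 [155. 322.]
top lift_plate [0.586 0.259 0.069] 0.33 [175. 234.]
top ring1 [0.58  0.26  0.078] 0.69 [173. 237.]
top ring1 [0.585 0.26  0.056] 0.56 [176. 237.]
top ring1 [0.585 0.26  0.071] 0.54 [174. 235.]
top hanger [ 0.505 -0.015 -0.   ] 0.87 [339. 289.]
top seat [ 0.506 -0.014  0.114] 0.92 [340. 278.]
side pin [ 0.54  -0.216  0.084] 0.88 [393. 203.]
side handle [ 0.537 -0.216  0.137] 0.66 [396. 179.]
side holder [ 0.541 -0.219 -0.003] 0.75 [390. 240.]
side holder [ 0.537 -0.218  0.083] 0.27 [395. 204.]
side holder [0.586 0.259 0.054] 0.19 [183. 338.]
side magazine [0.585 0.261 0.002] 0.74 [188. 364.]
side magazine [ 0.438  0.282 -0.001] 0.74 [246. 429.]
side magazine [ 0.711  0.047 -0.001] 0.31 [237. 268.]
side lift_plate [0.44  0.28  0.052] 0.59 [242. 401.]
side lift_plate [0.586 0.265 0.058] 0.46 [179. 338.]
side ring1 [0.583 0.261 0.083] 0.85 [179. 325.]
side ring1 [0.585 0.258 0.054] 0.6 [184. 338.]
side ring1 [0.588 0.262 0.068] 0.56 [179. 331.]
side hanger [ 0.504 -0.015  0.003] 0.66 [344. 295.]
side seat [ 0.504 -0.015  0.116] 0.91 [345. 240.]
side seat [0.583 0.264 0.06 ] 0.53 [181. 338.]
0.9 [ 0.23330694 -0.52557516  0.19364649] [ 5.48427435e-05  9.78255089e-01  2.07405348e-01 -1.58546382e-05] [0.42099971 0.36017978 0.76203542] 0.08541498032494495
```

View pics/top1.png

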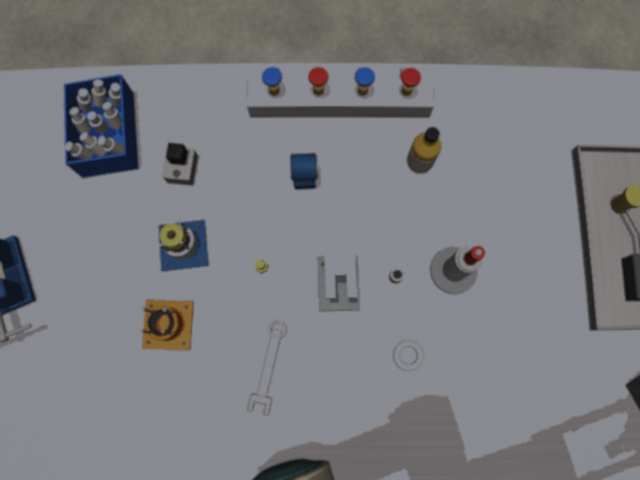

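View pics/side1.png

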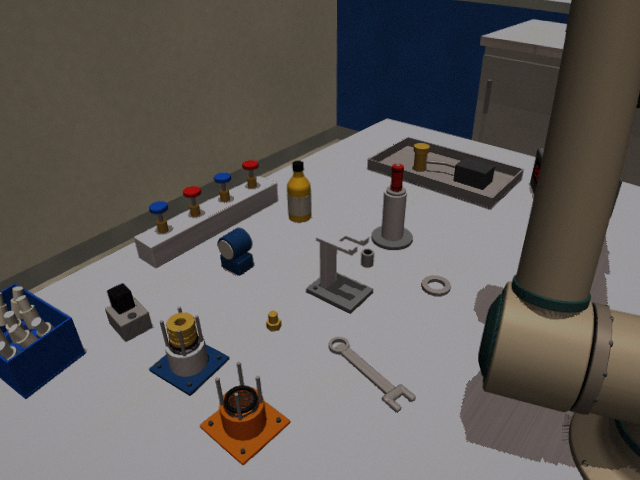

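The top view shows the pin (470,258), the blue magazine with rings (175,240), the orange decoy (165,322) and the hanger (340,285). The side view agrees: pin at (396,180), rings at (180,325) and fork at (345,242). Next I'll get the fork's direction and refine with the point clouds.

Run:
```python
from h import *
C={n:(lambda d:(d,cloud(d)))(grab(n)) for n in('top','side')}
def sel(W,c,r,z0,z1):
    m=(np.hypot(W[...,0]-c[0],W[...,1]-c[1])<r)&(W[...,2]>z0)&(W[...,2]<z1);return W[m]
for n,(d,W) in C.items():
    p=sel(W,(.505,-.015),.06,.104,.125);print(n,'fork',len(p),p.min(0),p.max(0))
    g,_,_=np.histogram2d(p[:,0],p[:,1],bins=[np.arange(.455,.56,.006),np.arange(-.065,.04,.006)]);print(g.astype(int))
    p=sel(W,(.505,-.015),.06,.03,.1);print('post',len(p),p.mean(0) if len(p) else '',p.min(0),p.max(0))
    p=sel(W,(.538,-.22),.02,.125,.175);print('handle',len(p),p.mean(0),p.min(0),p.max(0))
    p=sel(W,(.538,-.22),.03,.155,.175);print('htop',len(p),np.median(p,0) if len(p) else '')
    p=sel(W,(.585,.26),.022,.08,.092);print('ringtop',len(p),p.mean(0),np.median(p,0),p.min(0),p.max(0))
for n in C:
    d=C[n][0];u,v=proj(d,(.505,-.015,.1));u,v=int(u),int(v)
    a=cv2.resize(d['image'][v-50:v+50,u-60:u+60,::-1],(400,333),interpolation=cv2.INTER_CUBIC)
    u,v=proj(d,(.585,.26,.09));u,v=int(u),int(v)
    b=cv2.resize(d['image'][v-50:v+50,u-60:u+60,::-1],(400,333),interpolation=cv2.INTER_CUBIC)
    C[n]=np.hstack([a,b])
cv2.imwrite('pics/crop.png',cv2.resize(np.vstack([C['top'],C['side']]),(720,600)))
```

```text
top fork 1152 [ 0.47463025 -0.03858034  0.10707684] [0.54742792 0.009377   0.12271499]
[[ 0  0  0  0  0  0  0  0  0  0  0  0  0  0  0  0  0]
 [ 0  0  0  0  0  0  0  0  0  0  0  0  0  0  0  0  0]
 [ 0  0  0  0  0  0  0  0  0  0  0  0  0  0  0  0  0]
 [ 0  0  0  0  6 11 12  0  0  3 14 13  3  0  0  0  0]
 [ 0  0  0  0  7 13 12  0  0  4 14 15  4  0  0  0  0]
 [ 0  0  0  0 12 15 13  0  0  3 15 16  4  0  0  0  0]
 [ 0  0  0  0 12 16 12  0  0  0 16 16  4  0  0  0  0]
 [ 0  0  0  0 12 16 12  0  0  0 15 15  7  0  0  0  0]
 [ 0  0  0  0  9 13 10  0  0  0 15 15  7  0  0  0  0]
 [ 0  0  0  0  6 16 13 10 10 11 15 14  7  0  0  0  0]
 [ 0  0  0  0  8 15 16 13 15 16 15 16  8  0  0  0  0]
 [ 0  0  0  0  8 15 16 15 13 15 15 15  8  0  0  0  0]
 [ 0  0  0  0  8 15 15 14 12 16 17 16  8  0  0  0  0]
 [ 0  0  0  0  7 16 17 15 10 14 14 16  6  0  0  0  0]
 [ 0  0  0  0  8 14 12 14 11 14 14 14  8  0  0  0  0]
 [ 0  0  0  0  1  7  4  4  4  3  4  3  2  0  0  0  0]
 [ 0  0  0  0  0  0  0  0  0  0  0  0  0  0  0  0  0]]Traceback (most recent call last):
  File "<stdin>", line 8, in <module>
    return umr_minimum(a, axis, None, out, keepdims, initial, where)
ValueError: zero-size array to reduction operation minimum which has no identity
```

Run:
```python
from h import *
C={n:(lambda d:(d,cloud(d)))(grab(n)) for n in('top','side')}
def sel(t,W,c,r,z0,z1):
    m=(np.hypot(W[...,0]-c[0],W[...,1]-c[1])<r)&(W[...,2]>z0)&(W[...,2]<z1);p=W[m]
    print(n,t,len(p),*( [np.round(f(p,0),4) for f in(np.mean,np.median,np.min,np.max)] if len(p) else []));return p
for n,(d,W) in C.items():
    p=sel('fork',W,(.505,-.015),.06,.104,.125)
    if len(p):
        h=np.c_[p[:,:2]*1000].astype(np.float32);print(cv2.minAreaRect(h))
    sel('post',W,(.505,-.015),.06,.03,.1)
    sel('handle',W,(.538,-.22),.025,.118,.155)
    sel('htop',W,(.538,-.22),.03,.158,.175)
    sel('ringtop',W,(.585,.26),.022,.08,.098)
    sel('canister',W,(.585,.26),.04,.02,.04)
for n in C:
    d=C[n][0];o=[]
    for q in((.505,-.015,.1),(.585,.26,.09)):
        u,v=map(int,proj(d,q))
        o.append(cv2.resize(d['image'][v-45:v+45,u-60:u+60,::-1],(400,300),interpolation=cv2.INTER_CUBIC))
    C[n]=np.hstack(o)
cv2.imwrite('pics/crop.png',np.vstack([C['top'],C['side']]))
```

```text
top fork 1155 [ 0.5143 -0.0143  0.1148] [ 0.5169 -0.0139  0.1146] [ 0.4746 -0.0386  0.1062] [0.5473 0.0094 0.1229]
((510.85418701171875, -14.393289566040039), (71.67699432373047, 48.045997619628906), 1.652709722518921)
top post 0
top handle 98 [ 0.5318 -0.2113  0.1356] [ 0.5307 -0.2098  0.1343] [ 0.5253 -0.2243  0.1197] [ 0.5438 -0.2069  0.1549]
top htop 169 [ 0.5361 -0.2168  0.1624] [ 0.536  -0.2168  0.1624] [ 0.5263 -0.2275  0.1582] [ 0.5463 -0.2065  0.1673]
top ringtop 397 [0.5829 0.2598 0.0874] [0.5835 0.2596 0.0876] [0.5633 0.2412 0.0801] [0.6027 0.2795 0.0935]
top canister 177 [0.5715 0.249  0.0306] [0.568  0.2455 0.0315] [0.5542 0.2326 0.02  ] [0.6034 0.2818 0.0397]
side fork 801 [ 0.5108 -0.0132  0.1153] [ 0.5125 -0.011   0.1156] [ 0.474 -0.043  0.109] [0.5489 0.0099 0.121 ]
((511.4667663574219, -15.924633026123047), (73.01582336425781, 52.67398452758789), 2.7279505729675293)
side post 513 [ 0.5362 -0.0087  0.0634] [ 0.5342 -0.0042  0.0634] [ 0.5311 -0.0302  0.0303] [0.5482 0.0011 0.1   ]
side handle 201 [ 0.5342 -0.2119  0.1368] [ 0.5328 -0.2107  0.1368] [ 0.526  -0.2235  0.118 ] [ 0.5484 -0.2052  0.155 ]
side htop 72 [ 0.5359 -0.2155  0.1622] [ 0.5355 -0.2145  0.1627] [ 0.5259 -0.2284  0.158 ] [ 0.5469 -0.2067  0.1652]
side ringtop 495 [0.5812 0.2606 0.0874] [0.5806 0.2605 0.088 ] [0.5633 0.24   0.0803] [0.6029 0.2796 0.0948]
side canister 440 [0.5677 0.2696 0.0303] [0.5625 0.2723 0.0304] [0.5549 0.2371 0.02  ] [0.6057 0.2894 0.04  ]
```

View pics/crop.png

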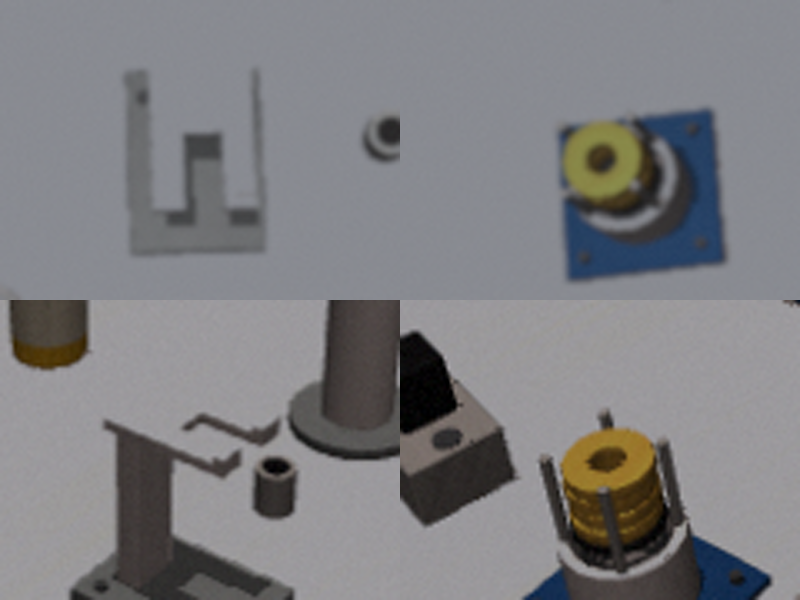

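The fork mouth faces -x (yaw about 2°) with the post at +x, and the rings stand in the blue magazine. My estimates, all at the heights the text gives:

| Point | x | y | z |
|---|---|---|---|
| Handle | 0.536 | -0.217 | – |
| Ring bore | 0.583 | 0.260 | 0.088 |
| Seat | 0.505 | -0.0145 | 0.115 |

Now I'll move above the pin.

Emit:
{"op": "carry_out", "data": {"delta_pos": [[0.05, -0.02, -0.1], [0.95, -0.38, -0.14], [0.95, -0.38, -0.14], [0.95, -0.38, -0.14], [0.95, -0.38, -0.14], [0.95, -0.38, -0.14], [0.95, -0.38, -0.14], [0.95, -0.38, -0.14], [0.95, -0.38, -0.14], [0.95, -0.38, -0.14], [0.95, -0.38, -0.14], [0.95, -0.38, -0.14]], "turn": [[0, 0, 0], [0, 0, 0.798], [0, 0, 0.798], [0, 0, 0.798], [0, 0, 0.798], [0, 0, 0.798], [0, 0, 0.798], [0, 0, 0.798], [0, 0, 0.798], [0, 0, 0.798], [0, 0, 0.798], [0, 0, 0.798]], "claw": [-1, -1, -1, -1, -1, -1, -1, -1, -1, -1, -1, -1], "force": 60}}

```text
clock: 2.3
position: [0.5182, -0.2331, 0.2494]
ee_rot: [0.0, 1.0, -0.0, -0.0]
contact_force: [0.0, 0.0, -0.3]
width: 0.0855
gripper_force: 0.0
```

Run:
```python
from h import *
s=manip.get_state();print(s['clock'],np.round(s['position'],4),np.round(s['ee_rot'],4),s['contact_force'],s['qpos'])
d=grab('wrist','w1.png');W=cloud(d)
print(np.linalg.inv(d['world_to_cam'])[:3,3])
m=(np.hypot(W[...,0]-.536,W[...,1]+.217)<.025)
for a,b in((.155,.175),(.104,.112)):
    p=W[m&(W[...,2]>a)&(W[...,2]<b)];print(len(p),np.median(p,0) if len(p) else '',*( (p.min(0),p.max(0)) if len(p) else ()))
for q in('handle','pin','holder'): print(q,[(np.round(r['point'],4),r['score']) for r in manip.place_of('wrist',q)[:2]])
```

```text
2.3 [ 0.5182 -0.2331  0.2494] [ 3.e-04  1.e+00 -3.e-04 -4.e-04] [ 0.00952972  0.02958635 -0.28970498] [-5.44523068e-01  2.40461295e-01  1.41727478e+00 -9.17735229e-04
  1.48431569e+00  1.02696029e+00]
[ 0.59266931 -0.23294399  0.42944975]
611 [ 0.53994225 -0.21931506  0.16268264] [ 0.52859632 -0.22959939  0.15530066] [ 0.54978979 -0.20841784  0.16581927]
425 [ 0.55010765 -0.21978456  0.10780763] [ 0.5204437  -0.24038099  0.1045117 ] [ 0.56086719 -0.19723332  0.11199769]
handle [(array([ 0.5385, -0.2205,  0.1385]), 0.87)]
pin [(array([ 0.5379, -0.2222,  0.0814]), 0.55)]
holder [(array([ 0.5424, -0.2169,  0.0006]), 0.83), (array([ 0.3774,  0.1041, -0.0019]), 0.3)]
```

Emit:
{"op": "carry_out", "data": {"delta_pos": [[0.052, -0.035, 0.05], [0.052, -0.035, 0.15], [0.052, -0.035, 0.25], [0.052, -0.035, 0.321], [0.052, -0.035, 0.321], [0.052, -0.035, 0.321], [0.052, -0.035, 0.321], [0.052, -0.035, 0.321], [0.052, -0.035, 0.321], [0.052, -0.035, 0.321], [0.052, -0.035, 0.321], [0.052, -0.035, 0.321]], "turn": [[0, 0, 0], [0, 0, 0], [0, 0, 0], [0, 0, 0], [0, 0, 0], [0, 0, 0], [0, 0, 0], [0, 0, 0], [0, 0, 0], [0, 0, 0], [0, 0, 0], [0, 0, 0]], "claw": [-1, -1, -1, -1, -1, 1, 1, 1, 1, 1, 1, 1], "force": 60}}

```text
clock: 3.7
position: [0.5405, -0.219, 0.1229]
ee_rot: [0.001, 1.0, 0.0, 0.001]
contact_force: [-0.9, -0.1, 5.9]
width: 0.0165
gripper_force: 58.5
```

Run:
```python
from h import *
d=grab('side');d2=grab('wrist');o=[]
for c,q,w in((d,(.538,-.219,.14),40),(d2,(.538,-.219,.14),80)):
    u,v=map(int,proj(c,q));v=max(v,int(w*.75))
    a=c['image'][v-int(w*.75):v+int(w*.75),max(u-w,0):u+w,::-1];o.append(cv2.resize(a,(400,300),interpolation=cv2.INTER_CUBIC))
cv2.imwrite('pics/g1.png',np.hstack(o))
s=manip.get_state();print(s['moment'],s['contact_force'],s['width'])
for n in('side','wrist'):
  for q in('pin','handle'): print(n,q,[(np.round(r['point'],4),round(r['score'],2)) for r in manip.place_of(n,q)[:2]])
```

```text
[-0.05919096  0.16373349  0.04973252] [-1.1926151   0.31039296  6.05566029] 0.016880782930399647
side pin [(array([ 0.5382, -0.2191,  0.0841]), 0.8)]
side handle [(array([ 0.5381, -0.2145,  0.1381]), 0.54)]
wrist pin [(array([ 0.541 , -0.2188,  0.0787]), 0.94)]
wrist handle []
```

View pics/g1.png

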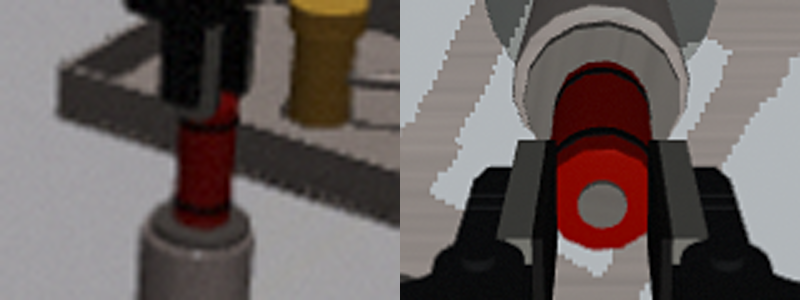

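The picture shows the fingers on the upper part of the handle: side tips at (195,115), upper band at (205,125). The width reads less than the 22 mm given, so I'll measure the fingertips from depth.

Run:
```python
from h import *
for n in('side','wrist'):
    d=grab(n);W=cloud(d);im=d['image'].astype(int)
    near=np.hypot(W[...,0]-.539,W[...,1]+.218)<.06
    red=near&(im[...,0]>60)&(im[...,0]>2.5*im[...,1])
    p=W[red];print(n,'red',len(p),np.percentile(p,[1,50,99],axis=0).round(4).tolist())
    dark=near&~red&(im.max(-1)<75)&(W[...,2]>.1)&(W[...,2]<.26)
    p=W[dark];print('dark',len(p),np.percentile(p,[1,5,50,99],axis=0).round(4).tolist())
    v,u=np.nonzero(red);print(u.min(),u.max(),v.min(),v.max())
    for q in((.538,-.219,.113),(.538,-.219,.163),(.538,-.219,.123)):print(np.round(proj(d,q)))
```

```text
side red 87 [[0.5273, -0.2251, 0.1141], [0.5312, -0.212, 0.1415], [0.5364, -0.2082, 0.1638]]
dark 1684 [[0.5205, -0.2728, 0.1036], [0.5226, -0.2638, 0.1134], [0.5307, -0.205, 0.216], [0.5507, -0.1592, 0.2594]]
394 402 165 191
[396. 190.]
[397. 166.]
[396. 185.]
wrist red 1840 [[0.5297, -0.2277, 0.1164], [0.5462, -0.2191, 0.1618], [0.5496, -0.2108, 0.164]]
dark 60976 [[0.5302, -0.2747, 0.1567], [0.5331, -0.2693, 0.1928], [0.5519, -0.2179, 0.2382], [0.5606, -0.1617, 0.2592]]
303 343 258 331
[323. 274.]
[324. 315.]
[324. 281.]
```

Run:
```python
from h import *
d=grab('side');W=cloud(d)
for v in range(150,194,2):
    print(v,[('%d:%s'%(u,np.round(W[v,u]*1000).astype(int).tolist() if np.isfinite(W[v,u]).all() else None)+str(d['image'][v,u].tolist())) for u in(388,392,396,400)])
s=manip.get_state();print(s['position'],s['width'],s['clock'])
```

```text
150 ['388:[538, -183, 206][10, 7, 8]', '392:[528, -179, 210][5, 1, 4]', '396:[531, -198, 203][7, 5, 6]', '400:[540, -227, 192][8, 7, 6]']
152 ['388:[547, -197, 195][22, 18, 20]', '392:[539, -197, 198][5, 4, 5]', '396:[533, -202, 198][2, 1, 1]', '400:[529, -209, 196][20, 22, 19]']
154 ['388:[547, -198, 191][20, 19, 18]', '392:[541, -202, 191][10, 6, 10]', '396:[533, -203, 193][8, 10, 8]', '400:[530, -212, 191][13, 12, 11]']
156 ['388:[547, -198, 187][21, 21, 20]', '392:None[4, 3, 2]', '396:[532, -202, 190][14, 14, 11]', '400:[528, -209, 189][13, 11, 9]']
158 ['388:[546, -198, 184][48, 44, 42]', '392:[538, -198, 186][8, 6, 8]', '396:[534, -205, 185][17, 16, 18]', '400:[539, -228, 175][6, 7, 9]']
160 ['388:[547, -198, 179][38, 35, 35]', '392:[537, -197, 182][5, 4, 5]', '396:[531, -200, 183][30, 29, 28]', '400:[538, -227, 172][3, 5, 8]']
162 ['388:[546, -197, 176][34, 31, 31]', '392:[538, -199, 178][9, 10, 10]', '396:[532, -203, 178][34, 33, 32]', '400:None[17, 14, 14]']
164 ['388:[545, -196, 173][22, 22, 21]', '392:[537, -197, 174][4, 4, 4]', '396:[533, -205, 173][35, 32, 31]', '400:[53
[... 1416 characters left out ...]
9, 130][63, 1, 1]', '400:[527, -215, 130][60, 6, 5]']
186 ['388:[555, -219, 115][123, 120, 120]', '392:[540, -208, 124][31, 4, 4]', '396:[534, -212, 125][63, 2, 1]', '400:[528, -216, 125][48, 5, 3]']
188 ['388:[551, -213, 115][66, 59, 56]', '392:[540, -209, 120][40, 5, 2]', '396:[533, -211, 121][17, 1, 0]', '400:[527, -217, 121][36, 5, 6]']
190 ['388:[547, -207, 114][68, 62, 60]', '392:[539, -207, 117][52, 14, 15]', '396:[533, -213, 116][65, 6, 7]', '400:[528, -218, 116][57, 14, 10]']
192 ['388:[544, -201, 113][45, 40, 39]', '392:[536, -202, 115][65, 59, 56]', '396:[531, -209, 114][64, 50, 47]', '400:[525, -214, 114][66, 61, 57]']
[ 0.54047999 -0.21901157  0.12289964] 0.0163611685776342 4.15
```

Run:
```python
from h import *
print(manip.pinch_z,[a for a in dir(manip) if a[0]!='_'])
s=manip.get_state();print({k:np.round(v,4) for k,v in s.items()})
d=grab('wrist');W=cloud(d);R=d['world_to_cam']
print(np.linalg.inv(R).round(3))
for v in range(200,480,20):
    print(v,[(np.round(W[v,u]*1000).astype(int).tolist() if np.isfinite(W[v,u]).all() else 0) for u in(260,285,300,345,360,385)])
cv2.imwrite('pics/w2.png',d['image'][:,:,::-1])
```

```text
0.0187 ['MotionError', 'get_image', 'get_state', 'pinch_z', 'place_of', 'sign_off', 'spot_in']
{'clock': np.float64(4.15), 'qpos': array([-5.0400e-01,  3.3340e-01,  1.6024e+00, -5.0000e-04,  1.2029e+00,
        1.0668e+00]), 'qd': array([-0.0007,  0.0008, -0.0001, -0.0017, -0.0006, -0.0009]), 'effort': array([ 2.08400e-01, -4.00497e+01, -2.11800e+01,  1.75400e-01,
       -2.67000e-01, -6.60000e-03]), 'position': array([ 0.5405, -0.219 ,  0.1229]), 'ee_rot': array([9.0e-04, 1.0e+00, 1.0e-04, 1.2e-03]), 'contact_force': array([-0.0796, -0.6586,  5.6463]), 'moment': array([-0.0938,  0.1339, -0.0027]), 'gripper_force': np.float64(58.5195), 'width': np.float64(0.0164)}
[[ 0.001 -0.958 -0.288  0.614]
 [-1.    -0.    -0.002 -0.219]
 [ 0.002  0.288 -0.958  0.303]
 [ 0.     0.     0.     1.   ]]
200 [[564, -162, 0], [565, -185, 7], [565, -199, 7], [565, -238, 7], [565, -251, 7], [564, -275, -1]]
220 [[545, -161, -1], [547, -185, 7], [547, -198, 7], [551, -237, 23], [547, -252, 7], [546, -276, -1]]
240 [[527, -160, 0], [529, -185, 9], [556, -204, 101], [557, -232, 105], [529, -252, 7], [527, -
[... 529 characters left out ...]
31, 207], [553, -239, 207]]
360 [[552, -200, 217], [553, -207, 217], [539, -210, 198], [532, -227, 189], [553, -230, 218], [553, -237, 218]]
380 [[558, -203, 232], [557, -209, 232], [530, -210, 197], [371, -242, 0], [558, -228, 232], [557, -234, 232]]
400 [[558, -204, 240], [557, -210, 239], [345, -194, 0], [343, -243, -2], [558, -227, 240], [558, -233, 240]]
420 [[557, -205, 245], [557, -210, 245], [551, -213, 239], [552, -224, 239], [556, -227, 244], [558, -232, 246]]
440 [[559, -206, 252], [556, -211, 249], [551, -213, 244], [552, -223, 245], [551, -227, 245], [559, -231, 252]]
460 [[560, -207, 257], [553, -211, 252], [552, -214, 251], [551, -223, 250], [550, -226, 249], [560, -230, 257]]
```

View pics/w2.png

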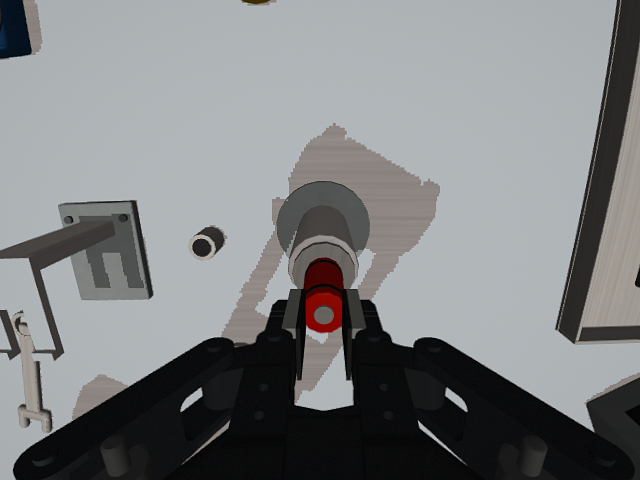

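The wrist picture shows fingertips at about (300,295) and (345,295), only at the top edge of the handle (325,310). Depth puts the tips near z 0.163, 40 mm above the reported TCP, which fits the 16 mm width and the upward push. I'll open, go 42 mm lower and grip again; the open fingers clear the tube.

Emit:
{"op": "carry_out", "data": {"delta_pos": [[0, 0, 0], [0, 0, 0], [0, 0, 0], [0, 0, 0], [0, 0, 0], [-0.003, 0, 0.04], [-0.003, 0, 0.08], [-0.003, 0, 0.105], [-0.003, 0, 0.105], [-0.003, 0, 0.105]], "turn": [[0, 0, 0], [0, 0, 0], [0, 0, 0], [0, 0, 0], [0, 0, 0], [0, 0, 0], [0, 0, 0], [0, 0, 0], [0, 0, 0], [0, 0, 0]], "claw": [-1, -1, -1, -1, -1, -1, -1, -1, -1, -1]}}

```text
clock: 5.2
position: [0.5388, -0.2186, 0.0793]
ee_rot: [0.0, 1.0, -0.0, 0.0]
contact_force: [-0.4, -0.2, 1.3]
width: 0.0856
gripper_force: 0.0
```

Emit:
{"op": "carry_out", "data": {"delta_pos": [[0, 0, 0], [0, 0, 0], [0, 0, 0], [0, 0, 0], [0, 0, 0], [0, 0, 0], [0, 0, 0], [0, 0, 0], [0, 0, 0], [0, 0, 0]], "turn": [[0, 0, 0], [0, 0, 0], [0, 0, 0], [0, 0, 0], [0, 0, 0], [0, 0, 0], [0, 0, 0], [0, 0, 0], [0, 0, 0], [0, 0, 0]], "claw": [1, 1, 1, 1, 1, 1, 1, 1, 1, 1], "force": 80}}

```text
clock: 6.2
position: [0.5388, -0.2186, 0.0797]
ee_rot: [0.0, 1.0, -0.0, 0.0]
contact_force: [-0.7, -0.2, 4.9]
width: 0.0202
gripper_force: 78.0
```

Run:
```python
from h import *
d=grab('side');W=cloud(d);im=d['image'].astype(int)
for v in range(162,194,2):
    print(v,[(np.round(W[v,u]*1000).astype(int).tolist() if np.isfinite(W[v,u]).all() else None,d['image'][v,u].tolist()) for u in(393,396,400)])
s=manip.get_state();print({k:np.round(s[k],4) for k in('clock','position','width','contact_force','moment','gripper_force')})
```

```text
162 [([736, -535, 4], [118, 109, 105]), ([528, -196, 181], [9, 10, 12]), ([527, -209, 177], [5, 9, 2])]
164 [([731, -527, 3], [83, 39, 35]), ([528, -196, 178], [5, 2, 8]), ([538, -228, 163], [45, 2, 4])]
166 [([526, -183, 179], [29, 3, 6]), ([528, -197, 173], [3, 5, 4]), ([533, -220, 164], [70, 4, 3])]
168 [([527, -185, 174], [7, 12, 10]), ([527, -196, 170], [3, 5, 7]), ([529, -214, 163], [75, 8, 8])]
170 [([527, -186, 169], [8, 12, 8]), ([525, -193, 167], [9, 7, 5]), ([528, -213, 159], [51, 11, 7])]
172 [([525, -182, 168], [5, 2, 3]), ([526, -195, 162], [2, 4, 2]), ([529, -214, 155], [35, 5, 2])]
174 [([532, -195, 157], [6, 5, 8]), ([528, -198, 157], [29, 29, 26]), ([528, -214, 151], [60, 5, 5])]
176 [([532, -195, 153], [7, 8, 1]), ([531, -204, 150], [41, 39, 38]), ([528, -215, 146], [59, 5, 2])]
178 [([532, -196, 148], [13, 11, 10]), ([529, -201, 147], [43, 42, 42]), ([527, -214, 143], [60, 7, 3])]
180 [([533, -198, 143], [2, 4, 4]), ([530, -204, 142], [44, 41, 40]), ([529, -218, 137], [60, 3, 2])]
182 [([533, -199, 138], [8, 8, 8]), ([529, -202, 139], [47, 45, 45]), ([528, -215, 134], [61, 9, 5])]
184 [([532, -198, 135], [11, 11, 10]), ([528, -202, 135], [48, 45, 42]), ([528, -216, 129], [59, 5, 5])]
186 [([531, -197, 131], [8, 7, 10]), ([529, -203, 130], [49, 47, 44]), ([527, -216, 125], [45, 4, 2])]
188 [([532, -199, 126], [9, 12, 13]), ([528, -202, 126], [45, 42, 38]), ([528, -217, 120], [36, 8, 3])]
190 [([533, -201, 121], [49, 45, 45]), ([532, -211, 117], [44, 33, 32]), ([529, -221, 114], [56, 19, 17])]
192 [([536, -206, 114], [66, 62, 57]), ([531, -209, 114], [63, 45, 44]), ([524, -212, 115], [66, 61, 60])]
{'clock': np.float64(6.25), 'position': array([ 0.5388, -0.2186,  0.0797]), 'width': np.float64(0.0199), 'contact_force': array([-1.0762, -0.5242,  5.4074]), 'moment': array([ 0.0847,  0.12  , -0.0492]), 'gripper_force': np.float64(77.9744)}
```

Emit:
{"op": "carry_out", "data": {"delta_pos": [[0, 0, -0.05], [0, 0, -0.15], [0, 0, -0.25], [0, 0, -0.3], [0, 0, -0.3], [0, 0, -0.3]], "turn": [[0, 0, 0], [0, 0, 0], [0, 0, 0], [0, 0, 0], [0, 0, 0], [0, 0, 0]], "claw": [1, 1, 1, 1, 1, 1]}}

```text
clock: 6.85
position: [0.5378, -0.2181, 0.1978]
ee_rot: [-0.0, 1.0, -0.0, -0.001]
contact_force: [0.1, -0.5, -2.1]
width: 0.0205
gripper_force: 79.5
```

Run:
```python
from h import *
s=manip.get_state();print({k:np.round(s[k],4) for k in('clock','position','ee_rot','width','contact_force','moment','gripper_force')})
d=grab('side');W=cloud(d);x,y,_=s['position']
m=np.hypot(W[...,0]-x,W[...,1]-y)<.025
for z in np.arange(.125,.245,.006):
    p=W[m&(abs(W[...,2]-z)<.003)]
    if len(p):print(round(z,3),len(p),np.round((p.min(0)+p.max(0))/2,4)[:2],np.round(np.ptp(p,0),4)[:2])
for n in('side','top'):
  if n=='top':grab(n)
  for q in('pin','pin_tip','handle'): print(n,q,[(np.round(r['point'],4),round(r['score'],2)) for r in manip.place_of(n,q)[:2]])
```

```text
{'clock': np.float64(6.85), 'position': array([ 0.5378, -0.2181,  0.1978]), 'ee_rot': array([-5.e-04,  1.e+00, -0.e+00, -9.e-04]), 'width': np.float64(0.0205), 'contact_force': array([ 0.1391, -0.5292, -2.0538]), 'moment': array([ 0.    , -0.0691, -0.0327]), 'gripper_force': np.float64(79.4772)}
0.137 7 [ 0.5362 -0.2155] [0.005  0.0039]
0.143 14 [ 0.5359 -0.2171] [0.0087 0.0098]
0.149 20 [ 0.5358 -0.2153] [0.0106 0.0094]
0.155 24 [ 0.5361 -0.2174] [0.0126 0.0194]
0.161 27 [ 0.5363 -0.2178] [0.0107 0.023 ]
0.167 29 [ 0.5367 -0.2177] [0.0123 0.0242]
0.173 19 [ 0.5355 -0.2157] [0.0113 0.0089]
0.179 22 [ 0.5368 -0.2153] [0.0121 0.0069]
0.185 18 [ 0.5349 -0.2149] [0.0102 0.0098]
0.191 22 [ 0.5357 -0.2162] [0.0095 0.0095]
0.197 13 [ 0.5364 -0.2156] [0.011  0.0097]
0.203 38 [ 0.5361 -0.2165] [0.025  0.0239]
0.209 61 [ 0.5363 -0.2187] [0.0266 0.0274]
0.215 22 [ 0.5355 -0.2165] [0.0105 0.0107]
0.221 11 [ 0.5348 -0.2149] [0.0103 0.0052]
0.227 32 [ 0.5342 -0.2104] [0.0316 0.0239]
0.233 92 [ 0.535 -0.217] [0.0355 0.0354]
0.239 50 [ 0.5355 -0.2171] [0.0208 0.0339]
side pin [(array([ 0.5407, -0.2166,  0.2003]), 0.74)]
side pin_tip [(array([ 0.5376, -0.2163,  0.1295]), 0.93), (array([ 0.5405, -0.2182, -0.0047]), 0.69)]
side handle [(array([ 0.5387, -0.2167,  0.2593]), 0.56)]
top pin [(array([ 0.5369, -0.217 ,  0.2   ]), 0.62)]
top pin_tip [(array([ 0.5387, -0.2158,  0.1312]), 0.49)]
top handle [(array([ 0.5348, -0.2179,  0.2515]), 0.63)]
```

Emit:
{"op": "carry_out", "data": {"delta_pos": [[0.02, -0.1, 0], [0.05, -0.3, 0], [0.1, -0.9, 0], [0.1, -0.9, 0], [0.1, -0.9, 0], [0.1, -0.9, 0], [0.1, -0.9, 0], [0.1, -0.9, 0], [0.1, -0.9, 0], [0.1, -0.9, 0]], "turn": [[0, 0, 0], [0, 0, 0], [0, 0, 0], [0, 0, 0], [0, 0, 0], [0, 0, 0], [0, 0, 0], [0, 0, 0], [0, 0, 0], [0, 0, 0]], "claw": [1, 1, 1, 1, 1, 1, 1, 1, 1, 1]}}

```text
clock: 8.25
position: [0.5784, 0.1415, 0.1988]
ee_rot: [0.001, 1.0, 0.001, -0.0]
contact_force: [-0.3, 0.1, -1.0]
width: 0.0199
gripper_force: 79.5
```

Emit:
{"op": "carry_out", "data": {"delta_pos": [[0.012, -0.1, 0], [0.012, -0.2, 0], [0.012, -0.294, 0], [0.012, -0.294, 0], [0.012, -0.294, 0], [0.012, -0.294, 0]], "turn": [[0, 0, 0], [0, 0, 0], [0, 0, 0], [0, 0, 0], [0, 0, 0], [0, 0, 0]], "claw": [1, 1, 1, 1, 1, 1]}}

```text
clock: 8.85
position: [0.5836, 0.2571, 0.1991]
ee_rot: [0.001, 1.0, -0.001, -0.0]
contact_force: [-0.1, 0.1, -2.1]
width: 0.0203
gripper_force: 79.5
```

```bash
cat > chk.py <<'E'
from h import *
s=manip.get_state();print({k:np.round(s[k],4) for k in('clock','position','ee_rot','width','contact_force','moment')})
x,y,z0=s['position'];o=[]
for n in('side','top'):
    d=grab(n);W=cloud(d)
    def st(t,a,b,r,c=(x,y)):
        p=W[(np.hypot(W[...,0]-c[0],W[...,1]-c[1])<r)&(W[...,2]>a)&(W[...,2]<b)]
        if len(p)>4:
            q=np.percentile(p,[2,98],axis=0);print(n,t,len(p),np.round(q.mean(0),4),np.round(q[1]-q[0],4)[:2])
    st('shank',z0-.03,z0-.004,.012); st('collar',z0,z0+.009,.025); st('flange',z0+.024,z0+.034,.028)
    st('ring',.083,.093,.0225,(.583,.26))
    for q in('pin','pin_tip','ring1','magazine'): print(n,q,[(np.round(r['point'],4),round(r['score'],2)) for r in manip.place_of(n,q)[:1]])
    u,v=map(int,proj(d,(.583,.26,.12)));o.append(cv2.resize(d['image'][max(v-40,0):v+50,u-60:u+60,::-1],(400,300),interpolation=cv2.INTER_CUBIC))
cv2.imwrite('pics/chk.png',np.hstack(o))
E
python3 chk.py
```

```text
{'clock': np.float64(8.85), 'position': array([0.5836, 0.2571, 0.1991]), 'ee_rot': array([ 7.e-04,  1.e+00, -9.e-04, -1.e-04]), 'width': np.float64(0.0203), 'contact_force': array([-0.1115,  0.0909, -2.1391]), 'moment': array([-0.0246, -0.0287,  0.0212])}
side shank 163 [0.5804 0.2573 0.1818] [0.0086 0.0114]
side collar 167 [0.5819 0.257  0.2054] [0.0256 0.0255]
side flange 201 [0.5767 0.2574 0.2305] [0.0254 0.0344]
side ring 455 [0.5822 0.2602 0.087 ] [0.0364 0.0363]
side pin [(array([0.5851, 0.2581, 0.2013]), 0.7)]
side pin_tip [(array([0.5823, 0.2599, 0.1336]), 0.88)]
side ring1 [(array([0.5834, 0.2606, 0.0656]), 0.6)]
side magazine [(array([0.5867, 0.2622, 0.0035]), 0.86)]
top shank 27 [0.5809 0.2557 0.1767] [0.0098 0.0072]
top collar 42 [0.578  0.2521 0.2057] [0.0184 0.016 ]
top flange 119 [0.5713 0.2561 0.2299] [0.0151 0.0314]
top ring 382 [0.5817 0.2598 0.0876] [0.0362 0.0357]
top pin [(array([0.582 , 0.2599, 0.2021]), 0.92)]
top pin_tip [(array([0.5864, 0.2586, 0.1356]), 0.63)]
top ring1 [(array([0.5825, 0.2597, 0.0778]), 0.78)]
top magazine [(array([ 0.4441,  0.2805, -0.0005]), 0.95)]
```

View pics/chk.png

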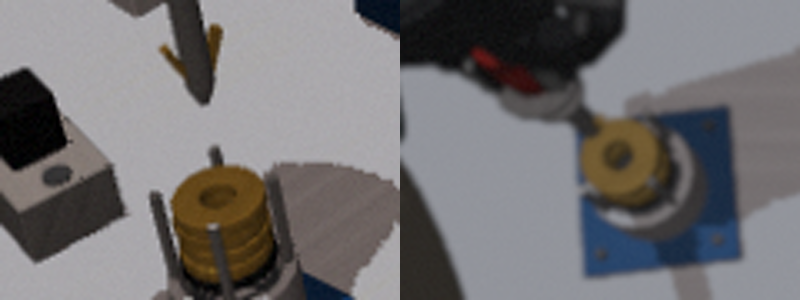

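The side view shows the tip at (204,100) above the stack, whose bore is at (218,195). The pin is about 3 mm short in y. I'll correct and go down to just above the stack.

Emit:
{"op": "carry_out", "data": {"delta_pos": [[0, 0, 0.03], [0, 0, 0.06], [0, 0, 0.09], [0, 0, 0.09], [0, 0, 0.09]], "turn": [[0, 0, 0], [0, 0, 0], [0, 0, 0], [0, 0, 0], [0, 0, 0]], "claw": [1, 1, 1, 1, 1]}}

```text
clock: 9.85
position: [0.583, 0.2591, 0.1623]
ee_rot: [0.0, 1.0, 0.0, -0.001]
contact_force: [0.1, 0.8, -1.2]
width: 0.0202
gripper_force: 79.5
```

```bash
sed -i "s/chk.png/chk2.png/;s/^cv2/d=manip.get_image('wrist');u,v=map(int,proj(d,(.583,.26,.09)));print(u,v);o[1]=cv2.resize(d['image'][max(v-60,0):v+60,u-80:u+80,::-1],(400,300));cv2/" chk.py; python3 chk.py
```

```text
{'clock': np.float64(9.85), 'position': array([0.583 , 0.2591, 0.1623]), 'ee_rot': array([ 3.e-04,  1.e+00,  0.e+00, -7.e-04]), 'width': np.float64(0.0202), 'contact_force': array([ 0.1048,  0.7513, -1.2209]), 'moment': array([ 0.0087, -0.0424, -0.0141])}
side shank 151 [0.5798 0.2598 0.1452] [0.0087 0.0108]
side collar 167 [0.5813 0.2591 0.1686] [0.0255 0.0256]
side flange 206 [0.5747 0.2595 0.1938] [0.0226 0.034 ]
side ring 433 [0.5819 0.2601 0.0868] [0.0359 0.0368]
side pin [(array([0.5831, 0.2614, 0.167 ]), 0.87)]
side pin_tip [(array([0.5802, 0.2608, 0.0959]), 0.76)]
side ring1 [(array([0.5828, 0.2632, 0.0806]), 0.82)]
side magazine [(array([0.5862, 0.258 , 0.001 ]), 0.71)]
top shank 27 [0.5799 0.2548 0.1397] [0.0078 0.0136]
top collar 29 [0.5775 0.2542 0.1692] [0.018  0.0141]
top flange 60 [0.5724 0.2586 0.1941] [0.0172 0.0326]
top ring 329 [0.5815 0.26   0.0875] [0.0367 0.0359]
top pin [(array([0.584 , 0.2601, 0.1662]), 0.76)]
top pin_tip [(array([0.5834, 0.2577, 0.0989]), 0.64)]
top ring1 [(array([0.58  , 0.2601, 0.0762]), 0.88)]
top magazine [(array([ 0.4438,  0.28  , -0.0005]), 0.94)]
322 241
```

View pics/chk2.png

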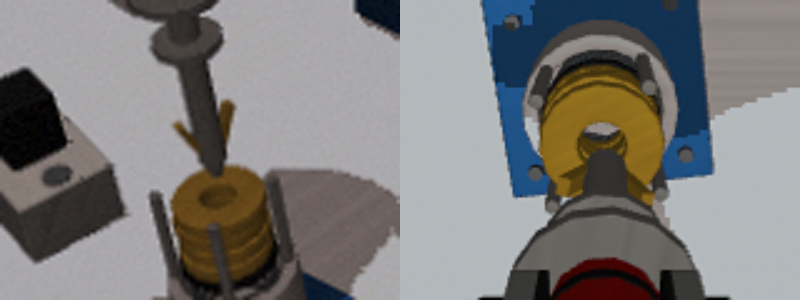

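Aligned: the tip at (215,170) in the side view is over the bore, and the wrist view agrees. I'll correct about 1 mm and start inserting.

Emit:
{"op": "carry_out", "data": {"delta_pos": [[0.001, -0.002, 0], [0.001, -0.002, 0.02], [0.001, -0.002, 0.04], [0.001, -0.002, 0.05], [0.001, -0.002, 0.06], [0.001, -0.002, 0.065], [0.001, -0.002, 0.065]], "turn": [[0, 0, 0], [0, 0, 0], [0, 0, 0], [0, 0, 0], [0, 0, 0], [0, 0, 0], [0, 0, 0]], "claw": [1, 1, 1, 1, 1, 1, 1]}}

```text
clock: 11.1
position: [0.5836, 0.2599, 0.1367]
ee_rot: [0.0, 1.0, -0.0, -0.0]
contact_force: [0.8, 0.3, -1.7]
width: 0.0203
gripper_force: 79.5
```

Emit:
{"op": "carry_out", "data": {"delta_pos": [[0, 0, 0.007], [0, 0, 0.014], [0, 0, 0.021], [0, 0, 0.025], [0, 0, 0.025]], "turn": [[0, 0, 0], [0, 0, 0], [0, 0, 0], [0, 0, 0], [0, 0, 0]], "claw": [1, 1, 1, 1, 1]}}

```text
clock: 11.6
position: [0.584, 0.2601, 0.1275]
ee_rot: [-0.0, 1.0, -0.0, 0.0]
contact_force: [0.9, 1.0, 2.2]
width: 0.0205
gripper_force: 79.5
```

The catches have entered: force is up about 4 N with little side load. Continuing.

Emit:
{"op": "carry_out", "data": {"delta_pos": [[0, 0, 0.007], [0, 0, 0.014], [0, 0, 0.021], [0, 0, 0.028], [0, 0, 0.035], [0, 0, 0.042], [0, 0, 0.042]], "turn": [[0, 0, 0], [0, 0, 0], [0, 0, 0], [0, 0, 0], [0, 0, 0], [0, 0, 0], [0, 0, 0]], "claw": [1, 1, 1, 1, 1, 1, 1]}}

```text
clock: 12.3
position: [0.5839, 0.2599, 0.1096]
ee_rot: [0.0, 1.0, -0.0, -0.0]
contact_force: [1.6, -0.2, 1.0]
width: 0.0203
gripper_force: 79.7
```

Emit:
{"op": "carry_out", "data": {"delta_pos": [[0, 0, 0.007], [0, 0, 0.014], [0, 0, 0.021], [0, 0, 0.028], [0, 0, 0.035], [0, 0, 0.035]], "turn": [[0, 0, 0], [0, 0, 0], [0, 0, 0], [0, 0, 0], [0, 0, 0], [0, 0, 0]], "claw": [1, 1, 1, 1, 1, 1]}}

```text
clock: 12.9
position: [0.5837, 0.26, 0.0959]
ee_rot: [0.0, 1.0, -0.0, -0.0]
contact_force: [1.6, 0.9, 1.4]
width: 0.0201
gripper_force: 79.8
```

```bash
cat > chk3.py <<'E'
from h import *
s=manip.get_state();print({k:np.round(s[k],4) for k in('clock','position','contact_force','moment')})
x,y,z0=s['position'];d=grab('side');W=cloud(d)
c=(.5825,.26)
near=np.hypot(W[...,0]-c[0],W[...,1]-c[1])<.02
for z in np.arange(.05,.13,.003):
    p=W[near&(abs(W[...,2]-z)<.0015)]
    if len(p):print(round(z,3),len(p),np.round((p.min(0)+p.max(0))/2,4)[:2],np.round(np.ptp(p,0),4)[:2])
print([(np.round(r['point'],4),round(r['score'],2)) for q in('pin','ring1') for r in manip.place_of('side',q)[:1]])
E
python3 chk3.py
```

```text
{'clock': np.float64(12.9), 'position': array([0.5837, 0.26  , 0.0959]), 'contact_force': array([1.6106, 0.9364, 1.4064]), 'moment': array([ 0.2529, -0.378 , -0.0115])}
0.05 34 [0.5753 0.2623] [0.0253 0.0351]
0.053 50 [0.5757 0.2607] [0.0248 0.0382]
0.056 27 [0.5755 0.2647] [0.0225 0.0297]
0.059 47 [0.5766 0.2631] [0.0258 0.0334]
0.062 30 [0.5751 0.263 ] [0.021 0.032]
0.065 37 [0.5757 0.263 ] [0.0229 0.0322]
0.068 60 [0.5765 0.2613] [0.0248 0.0362]
0.071 26 [0.576  0.2629] [0.022  0.0324]
0.074 45 [0.5769 0.2611] [0.024  0.0367]
0.077 31 [0.5788 0.2652] [0.028  0.0274]
0.08 36 [0.5771 0.2619] [0.028  0.0358]
0.083 87 [0.5806 0.2601] [0.0357 0.0387]
0.086 240 [0.5824 0.2599] [0.0379 0.0375]
0.089 16 [0.5875 0.2609] [0.019 0.014]
0.092 10 [0.5796 0.2615] [0.0054 0.0091]
0.098 2 [0.5746 0.2677] [0.0036 0.0024]
0.101 28 [0.579  0.2606] [0.018  0.0224]
0.104 127 [0.5823 0.2596] [0.0261 0.0267]
0.107 33 [0.5811 0.2587] [0.0224 0.022 ]
0.11 14 [0.5808 0.2605] [0.0073 0.0101]
0.113 15 [0.5805 0.2607] [0.0072 0.0094]
0.125 29 [0.5735 0.2615] [0.0206 0.032 ]
0.128 119 [0.577  0.2592] [0.0267 0.0371]
[(array([0.5845, 0.2616, 0.0979]), 0.72), (array([0.582 , 0.2634, 0.0781]), 0.6)]
```

Emit:
{"op": "carry_out", "data": {"delta_pos": [[0, 0, 0.006], [0, 0, 0.012], [0, 0, 0.018], [0, 0, 0.024], [0, 0, 0.026], [0, 0, 0.026]], "turn": [[0, 0, 0], [0, 0, 0], [0, 0, 0], [0, 0, 0], [0, 0, 0], [0, 0, 0]], "claw": [1, 1, 1, 1, 1, 1]}}

```text
clock: 13.65
position: [0.5836, 0.2599, 0.0856]
ee_rot: [0.0, 1.0, -0.0, -0.0]
contact_force: [0.9, 1.4, 0.7]
width: 0.02
gripper_force: 79.8
```

Emit:
{"op": "carry_out", "data": {"delta_pos": [[0, 0, 0.002], [0, 0, 0.004], [0, 0, 0.004]], "turn": [[0, 0, 0], [0, 0, 0], [0, 0, 0]], "claw": [1, 1, 1]}}

```text
clock: 13.95
position: [0.5834, 0.2598, 0.084]
ee_rot: [0.0, 1.0, -0.0, -0.0]
contact_force: [0.9, 1.6, -0.9]
width: 0.0204
gripper_force: 80.1
```

```bash
python3 chk3.py
```

```text
{'clock': np.float64(13.95), 'position': array([0.5834, 0.2598, 0.084 ]), 'contact_force': array([ 0.8921,  1.5757, -0.8772]), 'moment': array([ 0.1571, -0.2835, -0.0225])}
0.05 9 [0.5721 0.2655] [0.0172 0.0283]
0.053 35 [0.5721 0.2618] [0.0166 0.0353]
0.056 40 [0.575  0.2615] [0.0235 0.0361]
0.059 32 [0.573  0.2639] [0.0188 0.0318]
0.062 47 [0.5763 0.2615] [0.025  0.0357]
0.065 28 [0.5736 0.2644] [0.0176 0.0296]
0.068 45 [0.5759 0.2621] [0.0245 0.035 ]
0.071 47 [0.5779 0.2605] [0.0273 0.0386]
0.074 32 [0.5762 0.2646] [0.0238 0.0298]
0.077 49 [0.5778 0.2633] [0.0281 0.0323]
0.08 24 [0.5758 0.2662] [0.0241 0.0267]
0.083 35 [0.576  0.2637] [0.0247 0.0318]
0.086 125 [0.5824 0.2598] [0.0379 0.039 ]
0.089 105 [0.5818 0.26  ] [0.0375 0.0373]
0.092 113 [0.5814 0.2597] [0.0238 0.0272]
0.095 46 [0.5816 0.2589] [0.0233 0.0259]
0.098 12 [0.5802 0.2602] [0.0079 0.0101]
0.101 10 [0.5798 0.261 ] [0.0051 0.0074]
0.104 1 [0.5758 0.2616] [0. 0.]
0.113 20 [0.5746 0.2605] [0.0193 0.0335]
0.116 94 [0.5773 0.2595] [0.028  0.0361]
0.119 107 [0.5757 0.261 ] [0.0252 0.0336]
0.122 30 [0.5763 0.2611] [0.0102 0.028 ]
0.125 28 [0.5754 0.259 ] [0.0066 0.0327]
0.128 43 [0.5741 0.2594] [0.0079 0.0318]
[(array([0.5866, 0.2625, 0.089 ]), 0.89), (array([0.5819, 0.2625, 0.0804]), 0.79)]
```

The force has dropped and the stack is back at 88 mm, so the catches seem to have snapped out. I'll push about 1.6 mm more to seat the collar, which stays gentle on the spring.

Emit:
{"op": "carry_out", "data": {"delta_pos": [[0, 0, 0.002], [0, 0, 0.004], [0, 0, 0.004], [0, 0, 0.004]], "turn": [[0, 0, 0], [0, 0, 0], [0, 0, 0], [0, 0, 0]], "claw": [1, 1, 1, 1]}}

```text
clock: 14.5
position: [0.5835, 0.2598, 0.0827]
ee_rot: [0.0, 1.0, 0.0, -0.0]
contact_force: [-0.9, 0.3, 0.3]
width: 0.0206
gripper_force: 80.1
```

```bash
python3 chk3.py | grep -v "0.0[567]"
```

```text
0.08 27 [0.5734 0.2627] [0.0177 0.0323]
0.083 40 [0.5762 0.2635] [0.0263 0.032 ]
0.086 178 [0.5825 0.2599] [0.0391 0.0395]
0.089 50 [0.5808 0.2592] [0.0338 0.0349]
0.092 128 [0.5816 0.2585] [0.026  0.0261]
0.095 15 [0.5818 0.2609] [0.0085 0.0101]
0.098 14 [0.5789 0.2602] [0.0058 0.0102]
0.101 6 [0.5781 0.2607] [0.0045 0.0063]
0.113 45 [0.5769 0.2606] [0.0248 0.0342]
0.116 156 [0.5774 0.2597] [0.0271 0.0365]
0.122 32 [0.5765 0.2589] [0.0091 0.0331]
0.125 38 [0.5744 0.2595] [0.0069 0.0319]
0.128 44 [0.5752 0.2605] [0.008  0.0335]
```

Emit:
{"op": "carry_out", "data": {"delta_pos": [[0, 0, 0.002], [0, 0, 0.003], [0, 0, 0.003], [0, 0, 0.003]], "turn": [[0, 0, 0], [0, 0, 0], [0, 0, 0], [0, 0, 0]], "claw": [1, 1, 1, 1]}}

```text
clock: 15.05
position: [0.5836, 0.2598, 0.0816]
ee_rot: [0.0, 1.0, -0.0, -0.0]
contact_force: [-0.3, 1.3, 1.5]
width: 0.02
gripper_force: 80.1
```

Emit:
{"op": "carry_out", "data": {"delta_pos": [[0, 0, -0.01], [0, 0, -0.03], [0, 0, -0.06], [0, 0, -0.1], [0, 0, -0.15], [0, 0, -0.2], [0, 0, -0.25], [0, 0, -0.25], [0, 0, -0.25]], "turn": [[0, 0, 0], [0, 0, 0], [0, 0, 0], [0, 0, 0], [0, 0, 0], [0, 0, 0], [0, 0, 0], [0, 0, 0], [0, 0, 0]], "claw": [1, 1, 1, 1, 1, 1, 1, 1, 1]}}

```text
clock: 15.95
position: [0.5836, 0.2598, 0.1817]
ee_rot: [0.0, 1.0, -0.0, 0.0]
contact_force: [-0.0, 0.6, -5.2]
width: 0.0202
gripper_force: 79.3
```

Run:
```python
from h import *
s=manip.get_state();print({k:np.round(s[k],4) for k in('clock','position','ee_rot','contact_force','moment','width')})
x,y,z0=s['position'];d=grab('side','lift_full.png');W=cloud(d)
near=np.hypot(W[...,0]-x,W[...,1]-y)<.024
for z in np.arange(.11,.23,.004):
    p=W[near&(abs(W[...,2]-z)<.002)]
    if len(p):print(round(z,3),len(p),np.round((p.min(0)+p.max(0))/2,4)[:2],np.round(np.ptp(p,0),4)[:2])
u,v=map(int,proj(d,(x,y,z0-.05)));cv2.imwrite('pics/lift.png',cv2.resize(d['image'][v-60:v+60,u-80:u+80,::-1],(480,360),interpolation=cv2.INTER_CUBIC))
```

```text
{'clock': np.float64(15.95), 'position': array([0.5836, 0.2598, 0.1817]), 'ee_rot': array([ 1.e-04,  1.e+00, -0.e+00,  2.e-04]), 'contact_force': array([-0.0115,  0.6394, -5.2136]), 'moment': array([-0.0444, -0.0064, -0.0023]), 'width': np.float64(0.0202)}
0.122 6 [0.5816 0.2608] [0.0027 0.0029]
0.126 11 [0.5807 0.2597] [0.0057 0.0089]
0.13 22 [0.581  0.2593] [0.0077 0.0111]
0.134 20 [0.5801 0.2595] [0.0057 0.0138]
0.138 25 [0.5798 0.2605] [0.0071 0.0166]
0.142 7 [0.5798 0.2632] [0.0061 0.0102]
0.15 6 [0.5714 0.2641] [0.0107 0.028 ]
0.154 73 [0.5752 0.2636] [0.0255 0.0327]
0.158 90 [0.5773 0.2612] [0.0292 0.0365]
0.162 74 [0.5761 0.263 ] [0.0259 0.0329]
0.166 88 [0.5757 0.2607] [0.0239 0.0368]
0.17 74 [0.5779 0.2625] [0.0312 0.0344]
0.174 76 [0.5772 0.2604] [0.0275 0.0368]
0.178 74 [0.5752 0.2614] [0.0263 0.0353]
0.182 232 [0.5817 0.2603] [0.0361 0.0401]
0.186 43 [0.5773 0.2604] [0.0166 0.0344]
0.19 170 [0.5825 0.2594] [0.0281 0.0277]
0.194 26 [0.5817 0.26  ] [0.0097 0.0115]
0.198 27 [0.5811 0.2607] [0.0098 0.0099]
0.202 12 [0.5795 0.2604] [0.0053 0.0093]
0.21 28 [0.5738 0.2604] [0.0186 0.0344]
0.214 213 [0.5787 0.2595] [0.0305 0.0381]
0.218 51 [0.5776 0.2599] [0.027  0.0309]
0.222 59 [0.5765 0.2595] [0.0107 0.0332]
0.226 84 [0.5816 0.2598] [0.0205 0.0435]
```

View pics/lift.png

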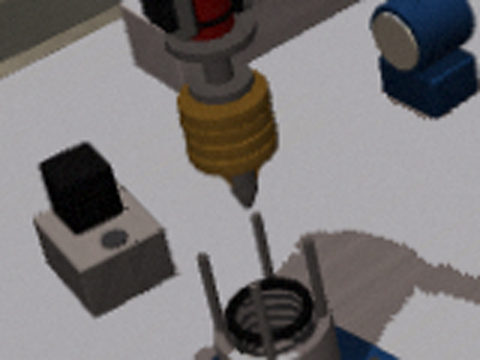

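The picture shows all four rings on the pin (228,120), catches out below, and an empty magazine (270,310). Next I'll go in front of the fork mouth, then down to entry height.

Emit:
{"op": "carry_out", "data": {"delta_pos": [[0, 0, -0.05], [-0.06, 0.1, -0.06], [-0.38, 0.686, -0.06], [-0.38, 0.686, -0.06], [-0.38, 0.686, -0.06], [-0.38, 0.686, -0.06], [-0.38, 0.686, -0.06], [-0.38, 0.686, -0.06], [-0.38, 0.686, -0.06], [-0.38, 0.686, -0.06], [-0.38, 0.686, -0.06]], "turn": [[0, 0, 0], [0, 0, 0], [0, 0, 0], [0, 0, 0], [0, 0, 0], [0, 0, 0], [0, 0, 0], [0, 0, 0], [0, 0, 0], [0, 0, 0], [0, 0, 0]], "claw": [1, 1, 1, 1, 1, 1, 1, 1, 1, 1, 1]}}

```text
clock: 17.1
position: [0.4321, -0.0136, 0.2051]
ee_rot: [-0.0, 1.0, 0.0, -0.0]
contact_force: [0.5, -0.1, -4.4]
width: 0.0202
gripper_force: 80.2
```

Emit:
{"op": "carry_out", "data": {"delta_pos": [[0, 0, 0.08], [0, 0, 0.16], [0, 0, 0.22], [0, 0, 0.26], [0, 0, 0.276], [0, 0, 0.276], [0, 0, 0.276]], "turn": [[0, 0, 0], [0, 0, 0], [0, 0, 0], [0, 0, 0], [0, 0, 0], [0, 0, 0], [0, 0, 0]], "claw": [1, 1, 1, 1, 1, 1, 1]}}

```text
clock: 17.8
position: [0.4328, -0.0142, 0.0958]
ee_rot: [0.0, 1.0, 0.0, 0.001]
contact_force: [0.5, -0.2, -4.5]
width: 0.0205
gripper_force: 80.1
```

```bash
cat > chk4.py <<'E'
from h import *
import sys
s=manip.get_state();print({k:np.round(s[k],4) for k in('clock','position','ee_rot','contact_force','moment','width')})
x,y,z0=s['position'];o=[]
for n in('side','wrist'):
    d=grab(n);W=cloud(d)
    near=np.hypot(W[...,0]-x,W[...,1]-y)<.026
    if n=='side':
      for z in np.arange(.085,.15,.003):
        p=W[near&(abs(W[...,2]-z)<.0015)]
        if len(p):print(round(z,3),len(p),np.round((p.min(0)+p.max(0))/2,4)[:2],np.round(np.ptp(p,0),4)[:2])
    p=W[(abs(W[...,0]-.51)<.045)&(abs(W[...,1]+.015)<.035)&(W[...,2]>.107)&(W[...,2]<.122)]
    for a in(.48,.49,.5,.51,.52,.53):
        q=p[abs(p[:,0]-a)<.005]
        if len(q):
            l=np.sort(q[:,1]);g=np.diff(l);i=g.argmax();print(n,'fork x',a,len(q),np.round([l[0],l[i],l[i+1],l[-1],np.median(q[:,2])],4))
    for q in('pin','seat'): print(n,q,[(np.round(r['point'],4),round(r['score'],2)) for r in manip.place_of(n,q)[:1]])
    u,v=map(int,proj(d,(.49,-.0145,.1)));w=60 if n=='side' else 160;v=min(max(v,w*3//4),480-w*3//4)
    o.append(cv2.resize(d['image'][v-w*3//4:v+w*3//4,max(0,u-w):u+w,::-1],(400,300),interpolation=cv2.INTER_CUBIC))
cv2.imwrite('pics/%s.png'%sys.argv[1],np.hstack(o))
E
python3 chk4.py h1
```

```text
{'clock': np.float64(17.8), 'position': array([ 0.4328, -0.0142,  0.0958]), 'ee_rot': array([1.e-04, 1.e+00, 5.e-04, 7.e-04]), 'contact_force': array([ 0.455 , -0.1686, -4.5446]), 'moment': array([-0.0619,  0.0273,  0.0257]), 'width': np.float64(0.0205)}
0.085 42 [ 0.4281 -0.0081] [0.0326 0.0267]
0.088 41 [ 0.4284 -0.0106] [0.0345 0.0318]
0.091 30 [ 0.429  -0.0082] [0.0345 0.0278]
0.094 50 [ 0.4305 -0.0078] [0.038  0.0285]
0.097 149 [ 0.4315 -0.0142] [0.0388 0.0389]
0.1 17 [ 0.4298 -0.0062] [0.0324 0.021 ]
0.103 77 [ 0.4331 -0.0144] [0.0286 0.03  ]
0.106 58 [ 0.4324 -0.0123] [0.026  0.0248]
0.109 13 [ 0.4309 -0.0124] [0.0074 0.0096]
0.112 14 [ 0.4315 -0.0122] [0.0087 0.0085]
0.115 8 [ 0.4307 -0.0111] [0.006  0.0051]
0.124 6 [ 0.4283 -0.0057] [0.0275 0.0172]
0.127 42 [ 0.4274 -0.0144] [0.0289 0.04  ]
0.13 117 [ 0.4294 -0.0127] [0.031  0.0367]
0.133 15 [ 0.431  -0.0136] [0.0173 0.0303]
0.136 23 [ 0.432  -0.0112] [0.0202 0.0292]
0.139 26 [ 0.4294 -0.0126] [0.017  0.0372]
0.142 35 [ 0.4306 -0.0115] [0.0192 0.039 ]
0.145 38 [ 0.4299 -0.0098] [0.016  0.0405]
0.148 42 [ 0.4301 -0.0087] [0.0
[... 295 characters left out ...]
096 -0.0076  0.0105  0.1158]
side fork x 0.53 105 [-0.0395 -0.0205 -0.0185  0.0094  0.1158]
side pin [(array([ 0.434 , -0.0125,  0.1023]), 0.89)]
side seat [(array([ 0.5028, -0.0168,  0.1175]), 0.88)]
wrist fork x 0.48 1172 [-0.0401 -0.0249 -0.0071  0.0081  0.1184]
wrist fork x 0.49 1426 [-0.0399 -0.0246 -0.0068  0.0084  0.1147]
wrist fork x 0.5 1456 [-0.0397 -0.0244 -0.0066  0.0089  0.1147]
wrist fork x 0.51 1758 [-0.0396 -0.0146 -0.0142  0.0091  0.1148]
wrist fork x 0.52 2456 [-0.0387 -0.0142 -0.0137  0.0096  0.1148]
wrist fork x 0.53 2639 [-0.0387 -0.0142 -0.0137  0.0095  0.1148]
wrist pin [(array([ 0.4294, -0.0161,  0.0964]), 0.69)]
wrist seat [(array([ 0.504 , -0.0115,  0.1122]), 0.68)]
```

View pics/h1.png

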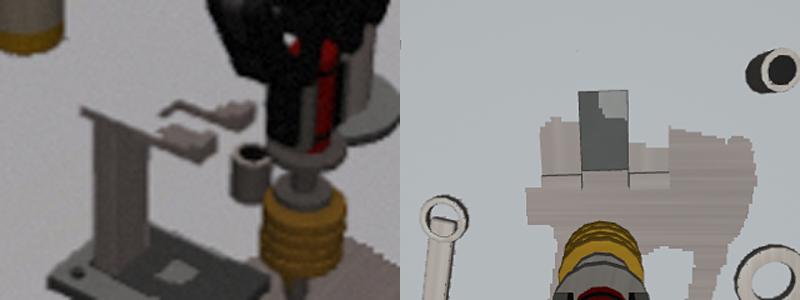

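The side view has the neck (308,180) level with the fork plate, (200,140), and the wrist view has it in line with the slot. The slot centre is y -0.0155, so I'll shift 1.2 mm and slide in 72 mm.

Emit:
{"op": "carry_out", "data": {"delta_pos": [[0.01, 0.003, 0], [0.04, 0.003, 0], [0.07, 0.003, 0], [0.095, 0.003, 0], [0.12, 0.003, 0], [0.14, 0.003, 0], [0.16, 0.003, 0], [0.175, 0.003, 0], [0.18, 0.003, 0], [0.18, 0.003, 0], [0.18, 0.003, 0]], "turn": [[0, 0, 0], [0, 0, 0], [0, 0, 0], [0, 0, 0], [0, 0, 0], [0, 0, 0], [0, 0, 0], [0, 0, 0], [0, 0, 0], [0, 0, 0], [0, 0, 0]], "claw": [1, 1, 1, 1, 1, 1, 1, 1, 1, 1, 1]}}

```text
clock: 19.2
position: [0.5032, -0.0156, 0.0951]
ee_rot: [0.0, 1.0, -0.0, -0.0]
contact_force: [-0.6, 0.6, -4.8]
width: 0.0202
gripper_force: 80.1
```

Emit:
{"op": "carry_out", "data": {"delta_pos": [[0, 0, 0.008], [0, 0, 0.016], [0, 0, 0.02], [0, 0, 0.023], [0, 0, 0.023]], "turn": [[0, 0, 0], [0, 0, 0], [0, 0, 0], [0, 0, 0], [0, 0, 0]], "claw": [1, 1, 1, 1, 1]}}

```text
clock: 19.7
position: [0.5032, -0.0157, 0.0867]
ee_rot: [0.0, 1.0, -0.0, -0.0]
contact_force: [-3.3, -0.5, 3.7]
width: 0.0203
gripper_force: 81.2
```

```bash
python3 chk4.py h2
```

```text
{'clock': np.float64(19.7), 'position': array([ 0.5032, -0.0157,  0.0867]), 'ee_rot': array([ 1.e-04,  1.e+00, -0.e+00, -3.e-04]), 'contact_force': array([-3.2562, -0.4815,  3.7101]), 'moment': array([0.1632, 0.5335, 0.0117]), 'width': np.float64(0.0203)}
0.085 31 [ 0.4969 -0.008 ] [0.0326 0.0212]
0.088 126 [ 0.4988 -0.0144] [0.0383 0.0368]
0.091 29 [ 0.5001 -0.0134] [0.0317 0.0311]
0.094 22 [ 0.499  -0.0082] [0.0204 0.0139]
0.097 20 [ 0.5016 -0.0055] [0.0208 0.0071]
0.109 10 [ 0.4994 -0.0102] [0.0312 0.0351]
0.112 23 [ 0.4971 -0.0103] [0.0345 0.0358]
0.115 106 [ 0.5045 -0.0149] [0.0493 0.0475]
0.118 63 [ 0.5017 -0.0146] [0.0421 0.0472]
0.121 113 [ 0.4973 -0.0155] [0.0364 0.0352]
0.124 9 [ 0.4967 -0.0092] [0.0115 0.0172]
0.127 26 [ 0.5015 -0.0159] [0.0204 0.0334]
0.13 23 [ 0.4934 -0.0132] [0.0047 0.0308]
0.133 33 [ 0.4995 -0.0125] [0.0179 0.0392]
0.136 42 [ 0.5007 -0.0135] [0.0183 0.0416]
0.139 36 [ 0.4999 -0.0135] [0.0179 0.0425]
0.142 39 [ 0.5    -0.0131] [0.0188 0.0427]
0.145 42 [ 0.4998 -0.0134] [0.0173 0.0416]
0.148 44 [ 0.5003 -0.0128] [0.0188 0.0408]
side fork x 0.48 150 [-0.0421 -0.025  -0.021   0.0082  0.1169]
side fork x 0.49 139 [-0.0403 -0.0358 -0.0332  0.0087  0.1178]
side fork x 0.5 64 [-0.0329 -0.0258 -0.0093  0.009   0.1172]
side fork x 0.51 52 [-0.0046  0.0033  0.0046  0.0087  0.1164]
side fork x 0.52 50 [-0.0126 -0.0025 -0.0003  0.0098  0.1157]
side fork x 0.53 76 [-0.0233 -0.0233 -0.0213  0.0096  0.1154]
side pin [(array([ 0.5014, -0.0128,  0.0885]), 0.81)]
side seat [(array([ 0.5018, -0.0142,  0.1161]), 0.88)]
wrist fork x 0.5 79 [-0.0396 -0.035   0.0039  0.0088  0.1148]
wrist fork x 0.51 1117 [-0.0394 -0.0149 -0.0144  0.009   0.1181]
wrist fork x 0.52 2215 [-0.0389 -0.0158 -0.0154  0.0091  0.1152]
wrist fork x 0.53 2071 [-0.0386 -0.0153 -0.0149  0.0095  0.1147]
wrist pin [(array([ 0.5003, -0.0146,  0.0867]), 0.82)]
wrist seat [(array([ 0.5502,  0.1192, -0.0025]), 0.21)]
```

Height shows the flange down on the fork: underside at about 0.115, force reversed from -4.8 to +3.7 N. I'll ease off slightly and release.

Emit:
{"op": "carry_out", "data": {"delta_pos": [[0, 0, -0.003], [0, 0, -0.003], [0, 0, -0.003], [0, 0, -0.003], [0, 0, -0.003], [0, 0, -0.003], [0, 0, -0.003], [0, 0, -0.003], [0, 0, -0.003], [0, 0, -0.003]], "turn": [[0, 0, 0], [0, 0, 0], [0, 0, 0], [0, 0, 0], [0, 0, 0], [0, 0, 0], [0, 0, 0], [0, 0, 0], [0, 0, 0], [0, 0, 0]], "claw": [0.6, 0.3, 0, -0.5, -1, -1, -1, -1, -1, -1]}}

```text
clock: 21.0
position: [0.5038, -0.0157, 0.0872]
ee_rot: [0.0, 1.0, -0.0, 0.0]
contact_force: [0.4, 0.7, 0.4]
width: 0.0852
gripper_force: 0.0
```

Emit:
{"op": "carry_out", "data": {"delta_pos": [[0, 0, -0.02], [0, 0, -0.1], [0, 0, -0.2], [0, 0, -0.3], [0, 0, -0.3], [0, 0, -0.3], [0, 0, -0.3]], "turn": [[0, 0, 0], [0, 0, 0], [0, 0, 0], [0, 0, 0], [0, 0, 0], [0, 0, 0], [0, 0, 0]], "claw": [-1, -1, -1, -1, -1, -1, -1]}}

```text
clock: 21.7
position: [0.5028, -0.0155, 0.2063]
ee_rot: [-0.0, 1.0, -0.0, -0.001]
contact_force: [0.2, -0.0, -0.3]
width: 0.0852
gripper_force: 0.0
```

```bash
sed -i 's/^x,y,z0=.*/x,y,z0=.503,-.0155,0;o=[]/' chk4.py; python3 chk4.py h3
```

```text
{'clock': np.float64(21.7), 'position': array([ 0.5028, -0.0155,  0.2063]), 'ee_rot': array([-1.e-04,  1.e+00, -0.e+00, -1.e-03]), 'contact_force': array([ 0.1591, -0.0123, -0.3043]), 'moment': array([ 0.056 , -0.0081, -0.0016]), 'width': np.float64(0.0852)}
0.085 42 [ 0.4997 -0.0134] [0.0368 0.0354]
0.088 120 [ 0.5008 -0.0156] [0.0391 0.037 ]
0.091 24 [ 0.4992 -0.0095] [0.0313 0.0198]
0.094 30 [ 0.5023 -0.0096] [0.0244 0.0148]
0.097 14 [ 0.503  -0.0066] [0.0202 0.0065]
0.109 7 [ 0.4974 -0.0101] [0.03   0.0348]
0.112 28 [ 0.4973 -0.0093] [0.0355 0.036 ]
0.115 112 [ 0.5042 -0.0153] [0.0487 0.0484]
0.118 68 [ 0.5038 -0.0157] [0.0492 0.0464]
0.121 136 [ 0.5004 -0.0155] [0.0414 0.0391]
0.124 23 [ 0.5029 -0.0128] [0.0221 0.0133]
0.127 16 [ 0.5006 -0.0115] [0.0165 0.0139]
0.13 26 [ 0.5013 -0.0116] [0.0186 0.0128]
0.133 24 [ 0.5018 -0.013 ] [0.0202 0.015 ]
0.136 18 [ 0.5002 -0.0119] [0.0171 0.0146]
0.139 25 [ 0.4998 -0.0125] [0.0164 0.0129]
0.142 17 [ 0.5007 -0.0126] [0.0154 0.0145]
0.145 23 [ 0.5011 -0.0127] [0.0166 0.0144]
0.148 22 [ 0.5001 -0.0129] [0.0165 0.0145]
side fork x 0.48 142 [-
[... 252 characters left out ...]
91 -0.0166 -0.0142  0.0091  0.1158]
side fork x 0.53 100 [-0.038  -0.0363 -0.034   0.0099  0.1157]
side pin [(array([ 0.5079, -0.0134,  0.0894]), 0.6)]
side seat [(array([ 0.5051, -0.0164,  0.114 ]), 0.62)]
wrist fork x 0.48 313 [-0.0402 -0.0259 -0.0067  0.0077  0.1183]
wrist fork x 0.49 271 [-0.0395 -0.029  -0.0028  0.0083  0.1148]
wrist fork x 0.5 334 [-0.0393 -0.0272 -0.0037  0.0082  0.1187]
wrist fork x 0.51 486 [-0.039  -0.0167 -0.0151  0.0088  0.1191]
wrist fork x 0.52 765 [-0.0388 -0.0159 -0.0151  0.0092  0.1153]
wrist fork x 0.53 721 [-0.0385 -0.0151 -0.0143  0.0092  0.1147]
wrist pin [(array([ 0.503 , -0.0166,  0.0883]), 0.55)]
wrist seat [(array([ 0.3793,  0.1046, -0.0031]), 0.19)]
```

View pics/h3.png

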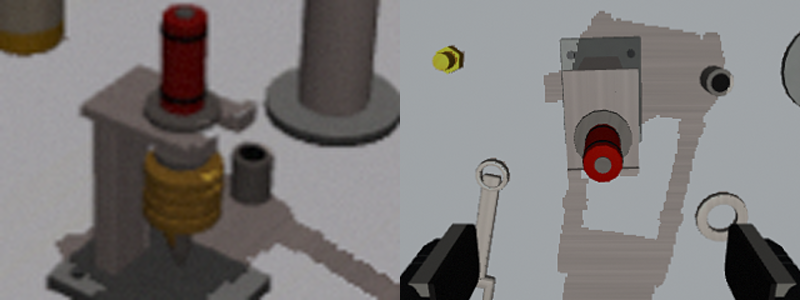

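The pictures show the pin hanging upright in the fork: flange on it at (185,115), four rings below at (183,190), and the gripper clear. Handing in.

```bash
python3 -c "
from rig import manip
print(manip.sign_off())"
```

```text
the job is handed in; nothing more can be done
None
```

The pin hangs upright in the fork with all four rings on it, its flange down on the fork and the gripper clear, and I handed the job in at about 22 s; the hand-in returned no verdict.

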